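Run the board carriage home onto its contact block

TASK

Run the blue carriage with the circuit board along its rail until it is fully home against the red contact block (not the grey one). A spring lock holds it: with the fingertips press the orange button down, keep it held down all the way while you push the carriage along, then let go so that it is locked there. Only press and push, do not pinch the carriage's cheeks, and leave the loose things around it where they lie.

Things in the scene. Friction and masses are not known exactly. Their poses are not given: they have to be found in the camera images.
- slide_fixture: slide fixture screwed to the bench: aluminium base plate 88 x 280 x 10 mm with a steel rail along its y axis. Origin: centre of the underside, z up. The carriage slides along its y axis, +y or -y depending on where the red block stands.
- carriage_mid (a point): middle of the blue carriage's deck (88 mm in x, 84 mm in y), 40 mm above the bench, over the rail's centre line; axes as the fixture's. On its +x half (away from the robot) is the lock button, on its -x half a green 38 mm board fixed in a nest (top about 50 mm above the bench). It travels up to 72 mm to either side of the fixture's centre, where it meets a block; unlocked it slides with 1 to 2 N.
- button_top (a point): centre of the top face of the orange lock button, 34 mm (x) x 46 mm (y), on the carriage 20 mm to the +x side of carriage_mid; 48 mm above the bench when up, 43 mm when fully down. It moves straight down.
- lock_button (a joint): how far the button is pressed, m: 0 up (carriage locked), 0.005 fully down. Spring: about 4 N to start, 6.5 N fully down. It locks by pins in a hidden rack, a notch every 12 mm and one at home; locked, the carriage has up to 3 mm of play. Pressed less than 3.5 mm the pins still catch, so hold it fully down; let go, it springs up at the next notch.
- contact_block: red end block with brass pins, 88 mm (x) x 24 mm (y) x 40 mm, fixed on one end of the base plate, either end; origin at the centre of its underside, 10 mm above the bench, 126 mm from the fixture's centre along the rail; top 50 mm above the bench. When the carriage is home, carriage_mid is 54 mm from this block's centre along the rail.
- plain_block: grey end block without pins, same size, fixed on the other end of the base plate; origin at the centre of its underside.
- plug: loose small black plug with two gold pins and short red and black leads, 50 x 16 x 8 mm, on the bench behind the fixture; leave alone. Origin at its underside.
- small_board: loose small green circuit board 22 x 31 x 9 mm on the bench behind the fixture; leave alone. Origin at its underside.
- tape: loose roll of black tape, 62 mm across, 19 mm high, farther behind the fixture; leave alone. Origin at its underside.
- bottle: loose white bottle with red cap, 47 mm across, 96 mm high, behind the tape; leave alone. Origin at its underside.
- motor: loose small white motor with leads, 29 x 67 x 33 mm, right of the fixture; leave alone. Origin at its underside.
- driver: loose screwdriver with orange and black handle, 198 mm long, 26 mm high, lying left of the fixture; leave alone. Origin at its underside.
- cheek_inside: inner faces of the two upright blue cheeks before and behind the button along the slide (y): 28 mm to either side of the button's centre, 44 mm wide (x), tops 64 mm above the bench. A finger on the button can push the carriage by the cheek it meets. Origin: under the carriage's centre, at bench level.
- cheek_outside: outer halves of the same two cheeks, outer faces 42 mm to either side of the carriage's centre (y), tops 62 mm above the bench. Fingers on the inside and the outside at once count as a pinch. Origin as cheek_inside.

How it is judged (in metres and radians):
On the way, in this order (a step that is already met when the one before it is completed fails the run):
1. the button is pressed down (3 mm or more) while the carriage is still within 20 mm of its start (value of joint lock_button above 0.003 m and distance of carriage_mid from where it was at the start of the episode below 0.02 m), for 0.1 s.
2. the carriage is within 3 mm of home against the red block with the button still down (horizontal distance between carriage_mid and contact_block below 0.057 m and value of joint lock_button above 0.002 m), for 0.1 s.
At the end, for the whole second after the job is handed in: the carriage is within 3 mm of its home position against the red contact block, and the button is up (pressed less than 1 mm), so that it is locked (horizontal distance between carriage_mid and contact_block below 0.057 m and value of joint lock_button below 0.001 m); the robot touches nothing.
It fails at once if the carriage is on its way (more than 10 mm from its start, more than 6 mm short of home) with the button not held down: let go half-way, or the lock forced (distance of carriage_mid from where it was at the start of the episode above 0.01 m and horizontal distance between carriage_mid and contact_block above 0.06 m and value of joint lock_button below 0.001 m).
It fails at once if a loose thing is shifted or lifted by more than 15 mm (distance of any of plug, small_board, tape, bottle, motor, driver from where it was at the start of the episode above 0.015 m).
It fails at once if a cheek of the carriage is pinched between the fingers (more than 3 N on the inside and the outside at once) (contact force between the fingers and cheek_inside above 3 N and contact force between the fingers and cheek_outside above 3 N).
It also fails if it takes over 32 s, if anything falls off the work surface, if the arm or the gripper's body presses on something with over 40 N, if the wrist force passes 120 N, or if a joint passes its speed limit or range.

ROBOT

A 7-joint arm with a two-finger parallel gripper is mounted at the origin on a cart in front of the work surface, level with it; the furniture and walls round the work are solid. World frame = base frame: x ahead of the robot, y to its left, z up, the work surface at z = 0. Lengths are in mm, angles in rad, forces in N, time in s.
With the tool pointing down it reaches from about 400 to 875 mm from the base axis. Payload 4.4 kg.
Tool frame: the origin (TCP) lies at the very end of the fingers, on their centre line; the grasp point (between the pads) lies 19 mm behind it; z points along the fingers, x is the direction in which the jaws open and shut, and the axes are right-handed (so a half turn about z gives the same grasp; the last joint's range is limited). The gripper opens to 85 mm and grips with 20 to 120 N. Pads are 22 mm wide; open, the fingers measure 114 mm over their backs; the gripper's body (76 mm by 85 mm) begins 54 mm behind the grasp point. The pads swing forward as they close: fully open they stand 13 mm farther back than shut.
Start: joints at [1.261, 0.628, 0.038, 1.517, -0.027, 0.996, -0.02], TCP at [156.932, -630.785, 231.313] pointing down, gripper open.
Joint ranges: [-3.06, 3.06], [-0.37, 2.12], [-1.25, 1.32], [0.18, 2.47], [-1.1, 4.24], [0.23, 1.98], [-2.94, 2.94]. Speed limits (rad/s): [2.57, 2.57, 3.14, 3.14, 3.14, 3.14, 3.14].

INTERFACE

Orientations are given as [roll, pitch, yaw] about the fixed x, y, z axes, in that order (R = Rz(yaw) Ry(pitch) Rx(roll)).
In Python, from cell import ctrl gives the robot as it stands.
- The arm moves only by the shell command python3 -m creep 'ROWS'. ROWS is text: rows parted by semicolons, each of 7 numbers parted by spaces: the shift along the tool's x, y, z in units of 40 mm (1.0 is 40 mm), then the turn, a rotation vector about the tool's x, y, z in degrees, then the closure, from 0 (fully open) to 1 (shut). In form: x y z rx ry rz grip; .... A call has 1 to 10 rows; each row is the pose to reach, as a shift and turn from the pose commanded when the call began, along the tool's axes at that moment; what a row does not reach only later rows make up. A row lasts 1/12 s, in which the tool goes at most 41.7 mm and 7.16 degrees, less where a joint would pass 70% of its speed; a pose out of reach is approached as far as the arm can. A call with a gripper value outside its range is refused whole. The fingers move at their own pace and stop on an object; the grip force is fixed at half the most. Time passes only in rows, so rows that repeat a pose let the fingers close. It gives the time, the measured TCP pose, the force and the opening at its end, in the units of the state.
- ctrl.read_state(): the state, without advancing time (a new reading comes with each control period).
- ctrl.get_image(name): name is "scene" or "top" or "wrist"; returns a dict with "img" (420x560x3 uint8, red, green, blue), "vfov" (degrees; the focal length in pixels is half the picture's height over the tangent of half this angle, whatever the lens; pixels are square), "cx", "cy" (the principal point, pixels), "T" (4x4, takes a point from camera to world coordinates); the wrist camera has in their place "tool_from_camera" (4x4, takes a point from camera to tool coordinates, whose origin is the TCP and whose axes are the tool frame's). Camera axes: x right, y up, looking along -z (the intrinsics and any distortion apply to the point x, -y, -z); pixel columns grow to the right and rows downward; lengths in mm; the calibration is good to about 2 mm. A picture is of the moment at which its call begins: read the wrist's pose just before it. There is no depth.
- ctrl.finish_job(): hands the job in, once; it reports no verdict.
Trained networks look in the newest picture that a camera, given by its name, has taken for a name from the list of things; names that differ only in an ending like _2 or _b are one class to them, and where a whole thing is asked for, a point or a joint stands for the part that bears it (a point fixed in the world has none). Each returns a list of dicts, best first, with "score" (0 to 1); they miss things now and then, are a little off and sometimes report something else, mostly with a low value. They report only what shows in the picture. A call takes as long as a camera call.
- ctrl.boxes_of(camera, thing): "rect" ([left, top, right, bottom] in pixels, round what is visible of it).
- ctrl.cut_out(camera, thing): "pixels" (420x560 bool, what is visible of it) and "rect" ([left, top, right, bottom] in pixels, round what is visible of it).
The state is a dict: "clock": time; "qpos": joint angles; "qd": joint speeds; "tau": joint torques, N m; "eef_pos": TCP position; "tool_rot": TCP orientation; "force": force on the tool from outside, world axes, zero at the start; "torque": the same for the moment, N m; "width": finger opening in mm.
Only numpy, scipy, OpenCV 4.12 (cv2) and the standard library are available. Lean on these libraries where they do the work, as an engineer would, in place of code of your own. Each camera call takes 0.05 s, during which the arm holds its last target.

## Working session

There is one attempt and no reset: what is moved stays moved. The work goes in short steps, Python scripts to look and compute and a shell command to move; the robot and the scene stay as the last step left them, time stands still between calls to the robot, and variables do not carry over. Pictures are saved under pics/ and viewed, and the job is handed in when it is done.

```bash
mkdir -p pics; ls
python3 - <<'E'
from cell import ctrl
import cv2
s=ctrl.read_state(); print(s)
for n in ("scene","top"):
    d=ctrl.get_image(n); cv2.imwrite(f"pics/{n}0.png",d["img"][:,:,::-1]); print(n,d["vfov"],d["cx"],d["cy"],d["T"],[k for k in d])
    for t in ("contact_block","plain_block","lock_button","slide_fixture"):
        print(t,[(b["rect"],round(b["score"],2)) for b in ctrl.boxes_of(n,t)[:2]])
E
```

```text
pics
{'clock': 0.0, 'qpos': array([ 1.26118995,  0.62935042,  0.03844306,  1.51839198, -0.02700099,
        0.99633246, -0.02000196]), 'qd': array([-0.00118982,  0.00035061, -0.00015561, -0.00111124,  0.00110071,
        0.00032277,  0.00107145]), 'tau': array([-2.15667596e-04, -5.63405585e+01,  1.22576125e+00, -1.93445849e+01,
        1.08869458e-02,  1.04131954e-02,  1.08301779e-05]), 'eef_pos': array([ 156.7784625 , -630.13844857,  230.3786852 ]), 'tool_rot': array([ 3.14156588e+00,  1.96398288e-03, -1.32699392e+00]), 'force': array([ 0.57595761, -0.76355447,  0.81321438]), 'torque': array([ 0.03775807,  0.01509939, -0.00453105]), 'width': 85.487839702998}
scene 42.417330930922006 269.3826186600938 211.54299082606155 [[ 9.93809370e-01 -5.86844422e-02  9.43348995e-02  7.01064346e+02]
 [ 1.11076632e-01  5.07893237e-01 -8.54228565e-01 -1.00680276e+03]
 [ 2.21786935e-03  8.59418754e-01  5.11267528e-01  7.68354815e+02]
 [ 0.00000000e+00  0.00000000e+00  0.00000000e+00  1.00000000e+00]] ['img', 'vfov', 'cx', 'cy', 'T']
contact_block [([198.0, 186.6, 231.6, 203.8], 0.85)]
plain_block [([184.0, 240.6, 221.1, 255.7], 0.83), ([184.6, 197.6, 228.9, 260.9], 0.47)]
lock_button []
slide_fixture []
top 54.197491409443316 285.998263495782 211.48779614341433 [[ 1.74586469e-02  9.84449324e-01 -1.74799098e-01  3.83057672e+02]
 [-9.99649597e-01  2.06653519e-02  1.65416318e-02  1.80430218e+02]
 [ 1.98966831e-02  1.74449053e-01  9.84465159e-01  1.13502776e+03]
 [ 0.00000000e+00  0.00000000e+00  0.00000000e+00  1.00000000e+00]] ['img', 'vfov', 'cx', 'cy', 'T']
contact_block [([232.9, 261.1, 241.6, 293.3], 0.63), ([276.9, 137.5, 295.3, 157.7], 0.55)]
plain_block [([325.3, 254.2, 338.3, 284.6], 0.58)]
lock_button [([282.7, 259.0, 299.9, 273.7], 0.58)]
slide_fixture [([238.1, 256.8, 323.9, 294.9], 0.98)]
```

Run:
```python
import cv2
a=cv2.imread("pics/scene0.png");b=cv2.imread("pics/top0.png")
cv2.imwrite("pics/a.png",cv2.resize(a[150:300,120:320],None,fx=4,fy=4,interpolation=cv2.INTER_CUBIC))
cv2.imwrite("pics/b.png",cv2.resize(b[190:330,200:380],None,fx=4,fy=4,interpolation=cv2.INTER_CUBIC))
```

```text
(no output)
```

View pics/top0.png

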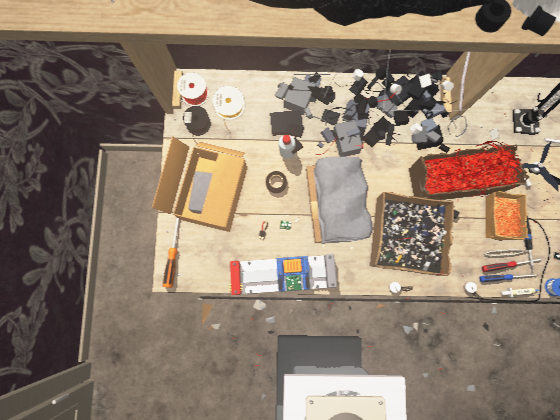

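View pics/scene0.png

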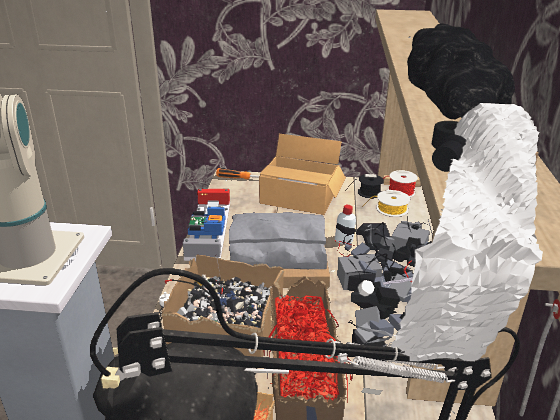

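```bash
sleep 1
```

```text
(no output)
```

View pics/a.png

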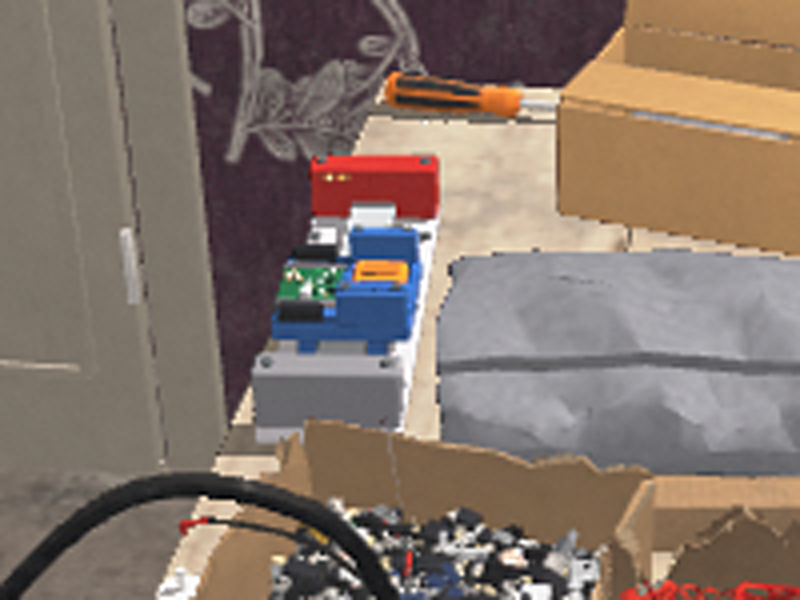

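View pics/b.png

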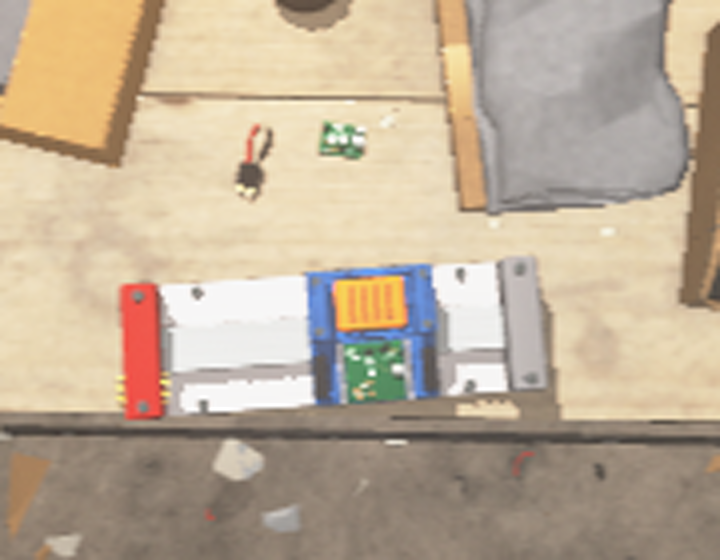

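The red block is on the left (about px 237,277 in the top view, +y), the grey one on the right (332,270), and the orange button is near (292,266). The carriage has to go toward +y.

```bash
cat > h.py <<'E'
import numpy as np, cv2
def ray(d,T,u,v):
    H=d["img"].shape[0]; f=H/2/np.tan(np.radians(d["vfov"])/2)
    c=np.array([(u-d["cx"])/f,-(v-d["cy"])/f,-1.0])
    return T[:3,3],T[:3,:3]@c
def onz(d,T,u,v,z):
    o,r=ray(d,T,u,v); return o+r*(z-o[2])/r[2]
def toolT(s):
    from scipy.spatial.transform import Rotation as R
    M=np.eye(4);M[:3,:3]=R.from_euler("xyz",s["tool_rot"]).as_matrix();M[:3,3]=s["eef_pos"];return M
def orange(img,box):
    l,t,r,b=[int(x) for x in box]; m=np.zeros(img.shape[:2],np.uint8)
    h=cv2.cvtColor(img,cv2.COLOR_RGB2HSV)
    k=cv2.inRange(h,(8,150,120),(25,255,255)); m[t:b,l:r]=k[t:b,l:r]; return m
E
python3 - <<'E'
from cell import ctrl
from h import *
d=ctrl.get_image("top"); T=d["T"]
m=orange(d["img"],(275,250,310,280)); c=cv2.minAreaRect(cv2.findNonZero(m)); print(c)
print("button",onz(d,T,*c[0],48))
q=ctrl.cut_out("top","contact_block")[0]; r=q["pixels"].astype(np.uint8); c=cv2.minAreaRect(cv2.findNonZero(r)); print(c,onz(d,T,*c[0],50))
q=ctrl.cut_out("top","plain_block")[0]; r=q["pixels"].astype(np.uint8); c=cv2.minAreaRect(cv2.findNonZero(r)); print(c,onz(d,T,*c[0],50))
# corners from zoomed crop (x/4+200,y/4+190), red top & grey top
for n,u,v in (("red",141,350),("grey",522,322),("redfar",139,297),("rednear",143,407),("greyfar",519,268),("greynear",531,378)): print(n,onz(d,T,u/4+200,v/4+190,50).round(1))
E
```

```text
((291.9931335449219, 265.417236328125), (12.290731430053711, 16.6921443939209), 85.2363510131836)
button [432.3738874  143.88337626  48.        ]
((235.0, 277.5), (33.0, 12.0), 90.0) [398.32477186 291.98647008  50.        ]
((329.4999694824219, 270.5), (33.73176193237305, 10.845906257629395), 84.2894058227539) [420.85353585  45.29208341  50.        ]
red [398.3 291.3  50. ]
grey [420.9  42.7  50. ]
redfar [432.6 294.   50. ]
rednear [361.9 288.6  50. ]
greyfar [456.2  44.6  50. ]
greynear [384.8  36.8  50. ]
```

```bash
python3 -m creep '-8.65 -9.7 0 0 0 8.8 1; -8.65 -9.7 0 0 0 8.8 1; -8.65 -9.7 0 0 0 8.8 1; -8.65 -9.7 0 0 0 8.8 1; -8.65 -9.7 0 0 0 8.8 1; -8.65 -9.7 0 0 0 8.8 1; -8.65 -9.7 0 0 0 8.8 1; -8.65 -9.7 0 0 0 8.8 1; -8.65 -9.7 0 0 0 8.8 1; -8.65 -9.7 0 0 0 8.8 1'
```

```text
clock: 1.48
eef_pos: [392.7, -284.9, 231.7]
tool_rot: [-3.141, -0.001, -1.481]
force: [0.4, -0.3, 0.0]
width: -0.5
```

```bash
python3 -m creep '-10.6 -1.94 1 0 0 0 1; -10.6 -1.94 1 0 0 0 1; -10.6 -1.94 1 0 0 0 1; -10.6 -1.94 1 0 0 0 1; -10.6 -1.94 1 0 0 0 1; -10.6 -1.94 1 0 0 0 1; -10.6 -1.94 1 0 0 0 1; -10.6 -1.94 1 0 0 0 1; -10.6 -1.94 1 0 0 0 1; -10.6 -1.94 1 0 0 0 1'
python3 - <<'E'
from cell import ctrl
from h import *
s=ctrl.read_state();print(s["eef_pos"],s["tool_rot"],s["qpos"].round(2))
d=ctrl.get_image("wrist");cv2.imwrite("pics/w1.png",d["img"][:,:,::-1]);print(d["tool_from_camera"].round(2),d["vfov"])
T=toolT(s)@d["tool_from_camera"]
for t in("lock_button","contact_block"):
  for q in ctrl.cut_out("wrist",t)[:2]:
    c=cv2.minAreaRect(cv2.findNonZero(q["pixels"].astype(np.uint8)));print(t,q["score"],q["rect"],c,onz(d,T,*c[0],48 if t[0]=="l" else 50))
E
```

```text
clock: 2.32
eef_pos: [429.5, 128.7, 193.0]
tool_rot: [-3.141, 0.0, -1.481]
force: [0.3, -1.1, 1.1]
width: -0.1
[429.47880235 128.6973508  192.99610336] [-3.14057014e+00  1.46192697e-04 -1.48063949e+00] [-0.35  0.4  -0.    2.1   0.    0.64 -1.84]
[[   1.     -0.     -0.      0.36]
 [  -0.     -0.95   -0.32  -80.41]
 [  -0.      0.32   -0.95 -141.72]
 [   0.      0.      0.      1.  ]] 70.08013265413909
lock_button 0.93 [247.4, 170.9, 295.1, 205.9] ((272.5, 187.99998474121094), (44.99999237060547, 33.99999237060547), -0.0) [436.16665244 142.81610752  48.        ]
contact_block 0.6 [105.5, 157.7, 153.2, 250.4] ((129.51580810546875, 204.49771118164062), (88.25245666503906, 40.846092224121094), 81.74057006835938) [406.816249   283.22791729  50.        ]
```

View pics/w1.png

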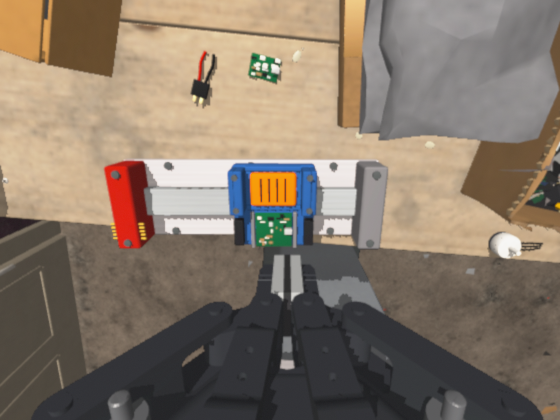

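```bash
python3 -m creep '0 0 0 0 0 0 1; 0 0 0 0 0 0 1; 0 0 0 0 0 0 1'
python3 - <<'E'
from cell import ctrl
from h import *
s=ctrl.read_state();print(s["eef_pos"])
d=ctrl.get_image("wrist");cv2.imwrite("pics/w2.png",d["img"][:,:,::-1])
T=toolT(s)@d["tool_from_camera"]
m=orange(d["img"],(200,140,350,230));c=cv2.minAreaRect(cv2.findNonZero(m));print(c,onz(d,T,*c[0],48))
x,y,w,h=cv2.boundingRect(m);p=onz(d,T,x,y+h/2,48);q=onz(d,T,x+w,y+h/2,48);print(p,q,np.arctan2(*(q-p)[1::-1]))
E
```

```text
clock: 2.72
eef_pos: [429.5, 124.8, 193.0]
tool_rot: [-3.141, -0.001, -1.484]
force: [-0.2, 0.4, 0.0]
width: 0.1
[429.52747668 124.808247   193.00397718]
((268.5, 187.99998474121094), (44.99999237060547, 31.999996185302734), 0.0) [435.79618044 142.71068836  48.        ]
[433.33644826 164.75792733  48.        ] [437.33161144 119.60722958  48.        ] -1.4825411006231508
```

```bash
python3 -m creep '-0.64 -0.18 1 0 0 0 1; -0.64 -0.18 2 0 0 0 1; -0.64 -0.18 2.8 0 0 0 1; -0.64 -0.18 2.95 0 0 0 1; -0.64 -0.18 2.95 0 0 0 1; -0.64 -0.18 2.95 0 0 0 1; -0.64 -0.18 2.95 0 0 0 1'
python3 - <<'E'
from cell import ctrl
from h import *
s=ctrl.read_state();print(s["eef_pos"])
d=ctrl.get_image("wrist");cv2.imwrite("pics/w3.png",d["img"][:,:,::-1])
T=toolT(s)@d["tool_from_camera"]
m=orange(d["img"],(150,100,400,300));x,y,w,h=cv2.boundingRect(m);print(x,y,w,h)
for u,v in((x,y),(x+w,y),(x,y+h),(x+w/2,y+h/2)):print(onz(d,T,u,v,48))
E
```

```text
clock: 3.35
eef_pos: [435.8, 152.5, 76.7]
tool_rot: [-3.138, 0.001, -1.482]
force: [-0.6, -0.1, -0.2]
width: 0.1
[435.75049862 152.53992     76.68663043]
265 220 73 52
[451.8997329  166.71244145  48.        ]
[455.89643275 122.60609399  48.        ]
[416.32839051 164.30622757  48.        ]
[436.70173498 142.83508222  48.        ]
```

View pics/w3.png

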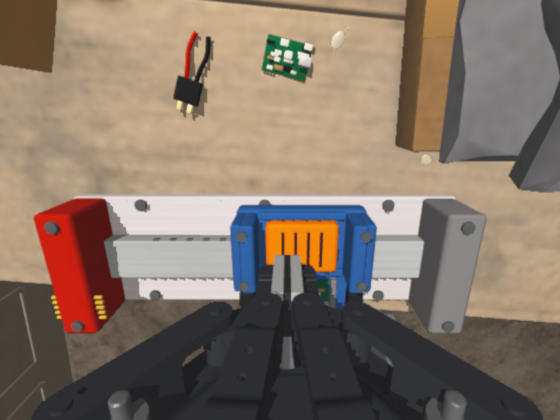

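```bash
python3 -m creep '0 0 0.5 0 0 0 1; 0 0 0.7 0 0 0 1; 0 0 0.75 0 0 0 1; 0 0 0.75 0 0 0 1; 0 0 0.75 0 0 0 1'; python3 -m creep '0 0 0.06 0 0 0 1; 0 0 0.12 0 0 0 1; 0 0 0.12 0 0 0 1; 0 0 0.12 0 0 0 1'
```

```text
clock: 3.82
eef_pos: [435.3, 153.0, 45.9]
tool_rot: [-3.139, 0.001, -1.481]
force: [1.5, -0.1, 5.4]
width: 0.1
clock: 4.15
eef_pos: [435.5, 153.2, 42.7]
tool_rot: [-3.138, 0.001, -1.481]
force: [-1.1, 0.3, 26.3]
width: 0.1
```

```bash
python3 -m creep '-0.1 0 0 0 0 0 1; -0.2 0 0 0 0 0 1; -0.3 0 0 0 0 0 1; -0.4 0 0 0 0 0 1; -0.5 0 0 0 0 0 1; -0.5 0 0 0 0 0 1; -0.5 0 0 0 0 0 1'
python3 - <<'E'
from cell import ctrl
from h import *
s=ctrl.read_state();print(s["eef_pos"],s["force"])
d=ctrl.get_image("wrist");cv2.imwrite("pics/w4.png",d["img"][:,:,::-1])
E
```

```text
clock: 4.73
eef_pos: [433.7, 173.9, 42.8]
tool_rot: [-3.138, 0.002, -1.48]
force: [-2.3, 1.7, 25.5]
width: -0.3
[433.67485717 173.93299985  42.76811258] [-2.28820706  1.65968337 25.52447925]
```

View pics/w4.png

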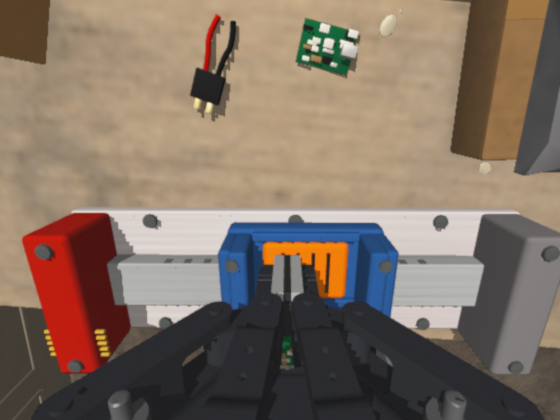

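The carriage follows by friction with the button fully down (finger still mid-button at px 288,275). I'll keep pushing.

```bash
python3 -m creep '-0.15 0 0 0 0 0 1; -0.3 0 0 0 0 0 1; -0.45 0 0 0 0 0 1; -0.6 0 0 0 0 0 1; -0.75 0 0 0 0 0 1; -0.9 0 0 0 0 0 1; -1.05 0 0 0 0 0 1; -1.2 0 0 0 0 0 1; -1.35 0 0 0 0 0 1; -1.5 0 0 0 0 0 1';  python3 -m creep '-0.1 0 0 0 0 0 1; -0.2 0 0 0 0 0 1; -0.3 0 0 0 0 0 1; -0.4 0 0 0 0 0 1; -0.45 0 0 0 0 0 1; -0.45 0 0 0 0 0 1'
python3 - <<'E'
from cell import ctrl
from h import *
s=ctrl.read_state();print(s["eef_pos"],s["force"])
d=ctrl.get_image("wrist");cv2.imwrite("pics/w5.png",d["img"][:,:,::-1])
E
```

```text
clock: 5.62
eef_pos: [428.4, 233.1, 42.8]
tool_rot: [-3.138, 0.001, -1.481]
force: [-1.5, -1.2, 23.3]
width: -0.2
clock: 6.12
eef_pos: [426.9, 250.6, 42.8]
tool_rot: [-3.138, 0.001, -1.481]
force: [-1.6, -1.3, 22.7]
width: 0.4
[426.8739481  250.6168938   42.80104331] [-1.63221031 -1.28233217 22.74921556]
```

View pics/w5.png

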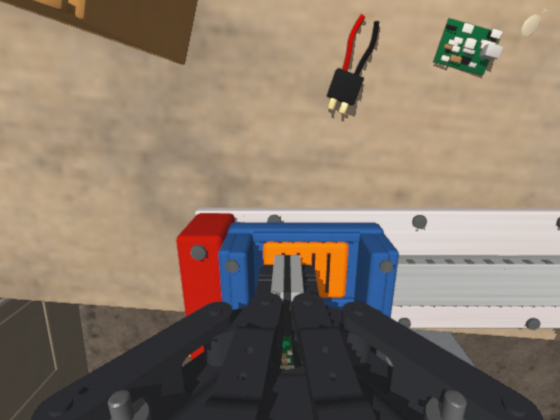

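```bash
python3 -m creep '-0.07 0 0 0 0 0 1; -0.15 0 0 0 0 0 1; -0.2 0 0 0 0 0 1; -0.2 0 0 0 0 0 1; -0.2 0 0 0 0 0 1'
python3 - <<'E'
from cell import ctrl
from h import *
s=ctrl.read_state();print(s["eef_pos"],s["force"])
d=ctrl.get_image("wrist");cv2.imwrite("pics/w6.png",d["img"][:,:,::-1])
E
```

```text
clock: 6.58
eef_pos: [426.6, 251.6, 42.6]
tool_rot: [-3.141, -0.007, -1.487]
force: [2.1, -15.2, 27.1]
width: 0.1
[426.6364058  251.62845177  42.64333943] [  2.05885405 -15.19473255  27.05059043]
```

View pics/w6.png

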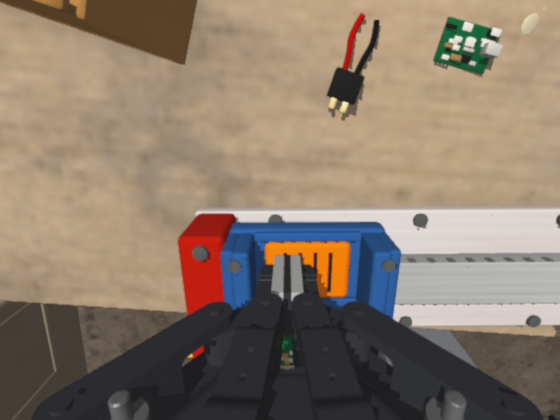

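It moved only 1 mm against 15 N, so it is against the red block. Now I lift straight up.

```bash
python3 -m creep '0.05 0 -0.1 0 0 0 1; 0.05 0 -0.25 0 0 0 1; 0.05 0 -0.5 0 0 0 1; 0.05 0 -1 0 0 0 1; 0.05 0 -2 0 0 0 1; 0.05 0 -3 0 0 0 1; 0.05 0 -3 0 0 0 1; 0.05 0 -3 0 0 0 1; 0.05 0 -3 0 0 0 1'
python3 - <<'E'
from cell import ctrl
from h import *
s=ctrl.read_state();print(s["eef_pos"],s["force"])
d=ctrl.get_image("wrist");cv2.imwrite("pics/w7.png",d["img"][:,:,::-1])
T=toolT(s)@d["tool_from_camera"]
m=orange(d["img"],(150,100,400,300));c=cv2.minAreaRect(cv2.findNonZero(m));print(c,onz(d,T,*c[0],48))
t=ctrl.get_image("top");cv2.imwrite("pics/t7.png",cv2.resize(t["img"][190:330,200:380,::-1],None,fx=4,fy=4))
E
```

```text
clock: 7.38
eef_pos: [424.2, 256.6, 160.4]
tool_rot: [3.141, 0.0, -1.48]
force: [-0.5, -0.6, -0.9]
width: -0.4
[424.18057872 256.64663016 160.40385697] [-0.45733678 -0.64655856 -0.8939012 ]
((276.6783447265625, 215.82579040527344), (50.51580810546875, 119.18059539794922), 66.5953140258789) [413.69391145 264.23455711  48.        ]
```

View pics/w7.png

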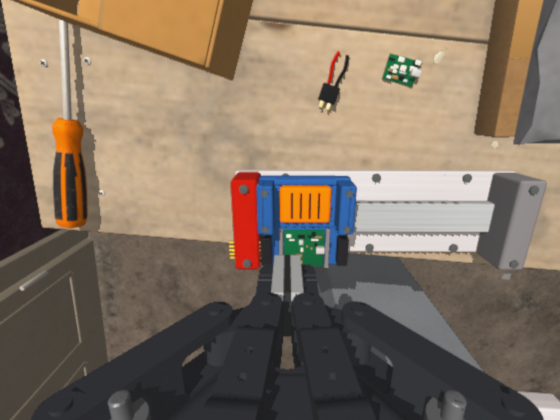

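View pics/t7.png

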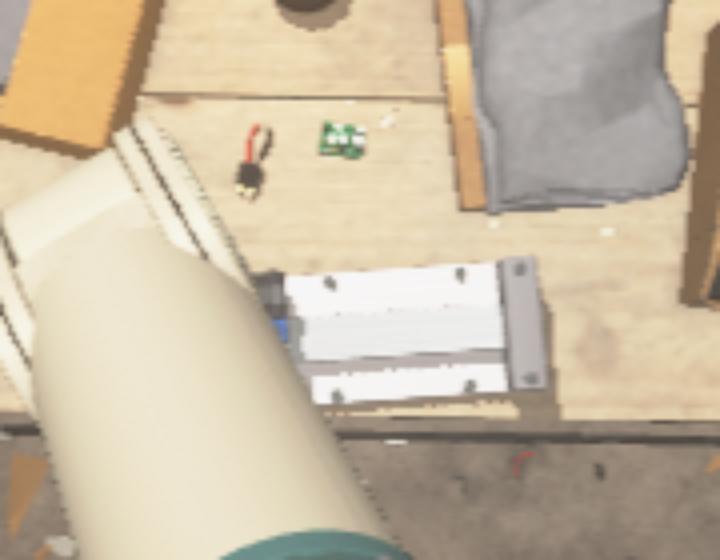

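The wrist picture shows the carriage flush against the red block (boundary at px 258, button centre 305,204) and the loose things undisturbed. I'll measure it.

Run:
```python
from cell import ctrl
from h import *
s=ctrl.read_state();d=ctrl.get_image("wrist");T=toolT(s)@d["tool_from_camera"]
m=orange(d["img"],(265,175,345,232));x,y,w,h=cv2.boundingRect(m);print(x,y,w,h)
for z in(43,48):
  b=onz(d,T,x+w/2,y+h/2,z);print(z,b,np.linalg.norm(b[:2]-[435.8,142.8]), "width",np.linalg.norm(onz(d,T,x,y,z)-onz(d,T,x+w,y,z)))
for n in("lock_button",): 
  for q in ctrl.cut_out("wrist",n)[:1]:print(q["rect"],q["score"])
cv2.imwrite("pics/w8.png",cv2.resize(d["img"][160:280,220:370,::-1],None,fx=5,fy=5,interpolation=cv2.INTER_CUBIC))
```

```text
279 185 52 37
43 [425.80090411 238.97043158  43.        ] 96.68885058929321 width 45.91741602590224
48 [427.32203787 239.43879605  48.        ] 97.00996209012081 width 45.02641789826076
[278.1, 186.8, 329.6, 223.5] 0.95
```

View pics/w8.png

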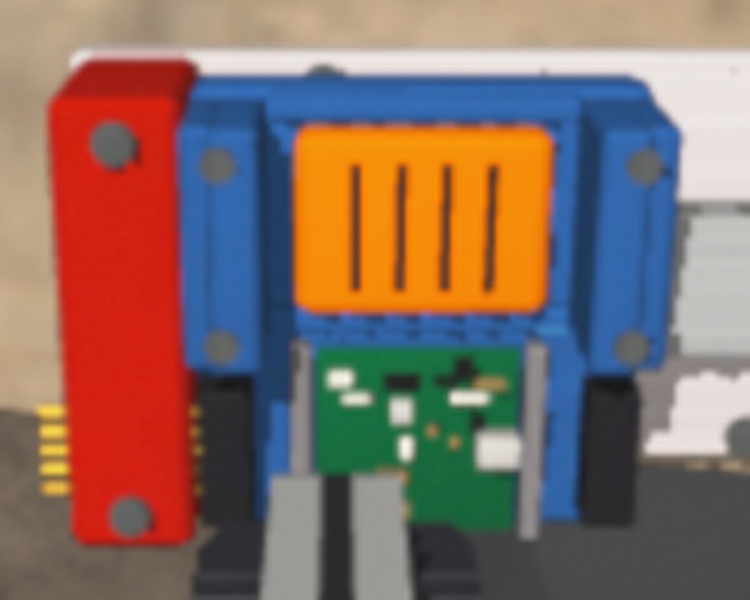

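The carriage is flush. To confirm the button is up, I'll repeat the pre-press viewpoint relative to the carriage, staying above the cheeks, and compare the two pictures.

```bash
python3 -m creep '0.19 -0.06 0.9 0 0 0 1; 0.19 -0.06 1.6 0 0 0 1; 0.19 -0.06 2.09 0 0 0 1; 0.19 -0.06 2.09 0 0 0 1; 0.19 -0.06 2.09 0 0 0 1; 0.19 -0.06 2.09 0 0 0 1'
python3 - <<'E'
from cell import ctrl
from h import *
s=ctrl.read_state();print(s["eef_pos"],s["force"])
d=ctrl.get_image("wrist");cv2.imwrite("pics/w9.png",d["img"][:,:,::-1])
a=cv2.imread("pics/w3.png")
print(cv2.boundingRect(orange(d["img"],(255,200,350,280))),cv2.boundingRect(orange(a[:,:,::-1].copy(),(255,200,350,280))))
cv2.imwrite("pics/cmp.png",cv2.resize(np.hstack([a[190:310,215:385],d["img"][190:310,215:385,::-1]]),None,fx=2.3,fy=4,interpolation=cv2.INTER_CUBIC))
E
```

```text
clock: 8.08
eef_pos: [428.3, 249.2, 76.8]
tool_rot: [-3.141, 0.0, -1.481]
force: [-0.3, 0.0, 1.0]
width: -0.2
[428.25605307 249.16687581  76.77857992] [-0.33942278  0.03053873  1.03084701]
(264, 222, 73, 51) (265, 220, 73, 52)
```

View pics/cmp.png

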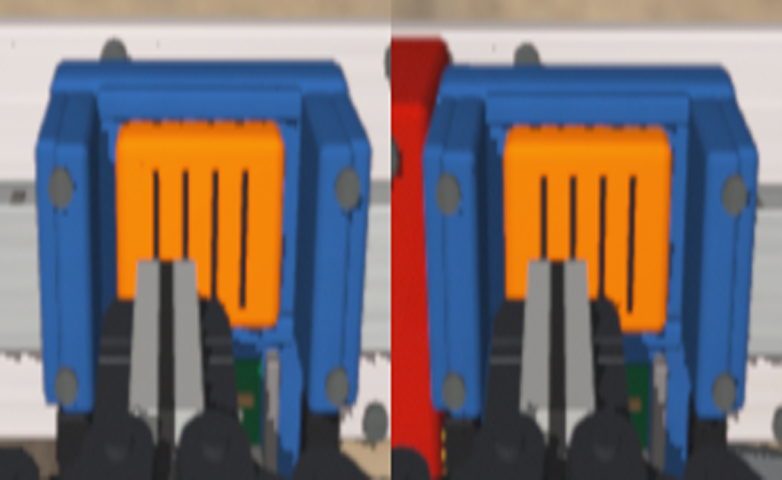

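The two views match to within about 1–2 px (button 73x51 against 73x52 before), so the button is up. I'll retreat and hand in.

```bash
python3 -m creep '0 0 -1 0 0 0 1; 0 0 -2 0 0 0 1; 0 0 -3 0 0 0 1; 0 0 -3 0 0 0 1; 0 0 -3 0 0 0 1; 0 0 -3 0 0 0 1'; python3 -c "
from cell import ctrl
print(ctrl.finish_job())"
```

```text
clock: 8.63
eef_pos: [428.0, 249.1, 197.5]
tool_rot: [-3.14, 0.001, -1.48]
force: [0.8, -0.0, -0.6]
width: -0.3
the job is handed in; nothing more can be done
None
```

The carriage is home against the red block and the lock button is back up. I handed the job in at 8.6 s, and it reported no verdict.

With the closed fingertips I pressed the orange button fully down (TCP height about 42.7 mm, 23–27 N). I held it there while pushing the carriage about 97 mm in +y. At the end it moved only 1 mm more against 15 N, so I lifted straight off.

- **Carriage at home:** it sits flush against the red block in the wrist picture. The measured button travel of 97.0 mm matches the roughly 97 mm estimated beforehand.
- **Button up:** the same wrist view from before the press matched to within 1–2 px. The measured button width alone could not tell up from down.
- **Loose things:** the plug, small board and screwdriver looked undisturbed in the wrist pictures. I did not recheck the tape, bottle or motor.
- **Top camera:** the arm hid the carriage there, so that view could not confirm it. Before the press, its button position also differed from the wrist camera's by about 4 mm in x, and I used the wrist value.

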